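# Set the filter changer to its third click

## Task

Set the filter changer on the bench: push its lever all the way back against the home stop, at the end with the round brass screw, then push it out from there click by click and leave it resting in the third click, without ever running past that click. Leave the lens cap, the small metal block and the jar with the blue cap around it where they are.

Things in the scene. Friction and masses are not known exactly. Their poses are not given: they have to be found in the camera images.
- changer: filter changer fixed to the bench: aluminium housing 58 mm (x) by 168 (y), top 40 mm above the bench, on a dark foot plate 84 x 180 x 5 mm; a light port amid each long side (to x = -41 and +41); a brass screw, 16 mm across, on its -y end (to y = -100). A slot runs along the top. Origin: centre of the underside; +y runs from the home end (brass screw) to the far end, the lever's way out.
- lever (a joint): slide of the lever along the changer's +y, m: 0 at the home stop, 0.080 at the far stop. Spring detents hold it at 0 and every 16 mm (steel ribs beside the slot, the longest at home): clicks 1 to 5, the third at 0.048. About 5 N pushes it out of a detent; midway between two it snaps ahead into the next and stays there. Starts at or near click 1 or 2.
- lever_knob (a point): centre of the top of the lever's knob, 84 mm above the bench. The knob is an upright black block, 22 mm across the slot, 14 mm along it and 34 mm high (50 to 84 mm above the bench), on a steel stem 8 mm square. At home it stands at y = -40 mm of the changer's frame, x = 0.
- cap: loose black lens cap, 56 mm across, 8 mm high, lying in front of the changer; origin at the centre of its underside. To be left alone.
- block: loose aluminium block, 30 x 50 x 20 mm, lying off the far (+y) end of the changer; origin at the centre of its underside. To be left alone.
- jar: loose small clear jar with a blue screw cap, 60 mm across, 82 mm high, standing off the home (-y) end of the changer; origin at the centre of its underside. To be left alone.

How it is judged:
On the way:
1. the lever is back against the home stop (within 4 mm) (value of joint lever below 0.004 m), for 0.2 s.
At the end, for the whole second after the job is handed in: the lever rests in the third click from home (48 mm, within 4 mm), and the cap, block and jar are within 20 mm of where they stood (value of joint lever between 0.044 and 0.052 m and velocity of joint lever between -0.005 and 0.005 m/s and distance of each of cap, block, jar from where it was at the start of the episode below 0.02 m); the robot touches nothing.
It fails at once if the lever ran past the third click (over the crest to the fourth) (value of joint lever above 0.056 m).
It fails at once if the lens cap was moved or lifted (distance of cap from where it was at the start of the episode above 0.02 m).
It fails at once if the metal block was moved or lifted (distance of block from where it was at the start of the episode above 0.02 m).
It fails at once if the jar was moved, lifted or tipped (distance of jar from where it was at the start of the episode above 0.02 m or angle between jar's own z axis and vertical above 0.35 rad).
It also fails if it takes over 61 s, if anything falls off the work surface, if the arm or the gripper's body presses on something with over 40 N, if the wrist force passes 120 N, or if a joint passes its speed limit or range.

## Robot

A 7-joint arm with a two-finger parallel gripper is mounted at the origin on a cart in front of the work surface, level with it; the furniture and walls round the work are solid. World frame = base frame: x ahead of the robot, y to its left, z up, the work surface at z = 0. Lengths are in m, angles in rad, forces in N, time in s.
With the tool pointing down it reaches from about 0.425 to 0.825 m from the base axis. Payload 3.6 kg.
Tool frame: the origin (TCP) lies on the centre line of the jaws, within the pads' length; the fingertips stand 11 mm ahead of it and the grasp point (between the pads) lies 8 mm behind it (env.tips_ahead is the distance from the TCP to the fingertips, in m); z points along the fingers, y is the line along which they close (so a half turn about z gives the same grasp; the last joint's range is limited). The gripper opens to 85 mm and grips with 20 to 120 N. Pads are 22 mm wide; open, the fingers measure 114 mm over their backs; the gripper's body (76 mm by 85 mm) begins 54 mm behind the grasp point. The pads swing forward as they close: fully open they stand 13 mm farther back than shut.
Start: joints at [1.117, 0.615, -0.013, 1.423, 0.008, 1.103, -0.04], TCP at [0.27, -0.591, 0.242] pointing down, gripper open.
Joint ranges: [-3.12, 3.12], [-0.3, 2.06], [-1.34, 1.32], [0.26, 2.42], [-1.36, 4.5], [0.01, 1.98], [-2.84, 2.84]. Speed limits (rad/s): [2.79, 2.79, 3.14, 3.14, 3.14, 3.14, 3.14].

## Interface

Orientations are given as a unit quaternion [x, y, z, w].
In Python, from cell import env gives the robot as it stands.
- The arm moves only by the tool servo_tool, never from a script. Its argument "deltas" is a list of rows, each a list of 3 entries, a list of its own where there are three numbers: the closure, from -1 (fully open) to 1 (shut), then the shift along the tool's x, y, z in cm, then the turn, a rotation vector about the tool's x, y, z in rad. In form: [[jaw, [tx, ty, tz], [rx, ry, rz]], ...]. A call has 1 to 5 rows; each row is the pose to reach, as a shift and turn from the pose commanded when the call began, along the tool's axes at that moment; what a row does not reach only later rows make up. A row lasts 1/8 s, in which the tool goes at most 62.5 mm and 10.7 degrees, less where a joint would pass 70% of its speed; a pose out of reach is approached as far as the arm can. A call with a gripper value outside its range is refused whole. The fingers move at their own pace and stop on an object; "newtons" is the grip in N (left out, the last holds). Time passes only in rows, so rows that repeat a pose let the fingers close. It gives the time, the measured TCP pose, the force, the opening and the grip force at its end, in the units of the state.
- env.get_obs(): the state, without advancing time (a new reading comes with each control period).
- env.grab_frame(name): name is "scene" or "side" or "wrist"; returns a dict with "color" (480x640x3 uint8, red, green, blue), "fx", "fy", "cx", "cy" (pixels), "T" (4x4, takes a point from camera to world coordinates). Camera axes: x right, y down, z forward; pixel columns grow to the right and rows downward; lengths in m; the calibration is good to about 2 mm. A picture is of the moment at which its call begins. There is no depth.
- env.hand_in(): hands the job in; it is judged then, once.
The state is a dict: "time": time; "joints": joint angles; "joint_vel": joint speeds; "effort": joint torques, N m; "tcp_pos": TCP position; "orientation": TCP orientation; "contact_force": force on the tool from outside, world axes, zero at the start; "moment": the same for the moment, N m; "opening": finger opening in m; "gripper_force": force on a finger pad.
Only numpy, scipy, OpenCV 4.12 (cv2) and the standard library are available. Lean on these libraries where they do the work, as an engineer would, in place of code of your own. Each camera call takes 0.05 s, during which the arm holds its last target. There are 200 camera calls.

## Working session

There is one attempt and no reset: what is moved stays moved. The work goes in short steps, Python scripts to look and compute and a tool call to move; the robot and the scene stay as the last step left them, time stands still between calls to the robot, and variables do not carry over. Pictures are saved under pics/ and viewed, at most 10 in all, crops included, and the job is handed in when it is done.

Besides the shell and the picture viewer there is one more tool, called after "Request:" in YAML: its name, and indented under it one key for each argument. servo_tool: Moves the arm, as the interface text tells. Its arguments: {"type":"object","properties":{"deltas":{"type":"array"},"newtons":{"type":"number"}},"required":["deltas"]}

```bash
mkdir -p pics
python3 - <<'E'
from cell import env
import cv2,numpy as np
for n in("scene","side"):
    f=env.grab_frame(n);cv2.imwrite(f"pics/{n}0.png",f["color"][:,:,::-1])
    print(n,f["fx"],f["cx"],f["cy"],np.round(f["T"],3).tolist())
o=env.get_obs();print(o)
E
```

```text
scene 552.8497712457201 308.36168708104077 237.7339339727793 [[-0.741, -0.459, 0.49, 0.052], [-0.672, 0.512, -0.535, 0.386], [-0.005, -0.726, -0.688, 0.653], [0.0, 0.0, 0.0, 1.0]]
side 481.46103397099114 319.92448261503057 237.2427482965441 [[-0.983, -0.053, 0.176, 0.338], [-0.183, 0.378, -0.908, 0.723], [-0.018, -0.924, -0.381, 0.395], [0.0, 0.0, 0.0, 1.0]]
{'time': 0.1, 'joints': array([ 1.11648068,  0.61584945, -0.01262512,  1.42477375,  0.00809444,
        1.10340541, -0.04040717]), 'joint_vel': array([ 1.07154970e-04, -2.84171073e-03, -4.13080299e-05, -3.88051297e-03,
        1.65716031e-04, -1.50854864e-03,  1.55638898e-03]), 'effort': array([ 2.00854607e-03, -4.70379245e+01,  2.60158293e-01, -1.71570271e+01,
        1.00377735e-02,  5.89105999e-03, -1.73772676e-06]), 'tcp_pos': array([ 0.26940916, -0.59079327,  0.24122481]), 'orientation': array([ 9.77201433e-01,  2.12310942e-01, -2.63622722e-04, -1.16354617e-03]), 'contact_force': array([-0.323636  , -0.42053801, -0.83275396]), 'moment': array([ 0.00962039, -0.00971282, -0.0043402 ]), 'gripper_force': 0.0, 'opening': 0.08533263920147637}
```

View pics/scene0.png

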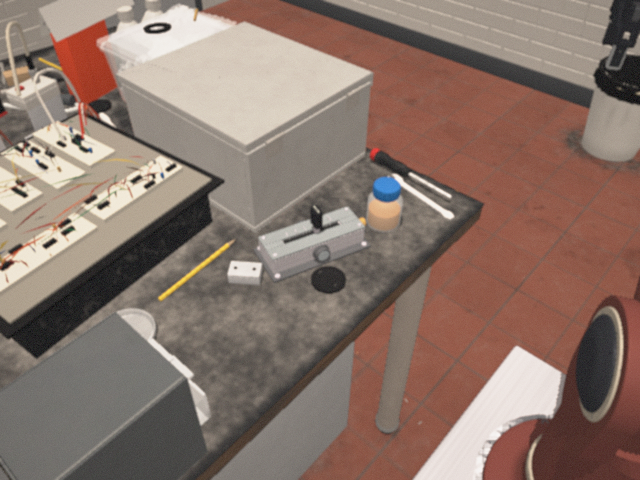

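View pics/side0.png

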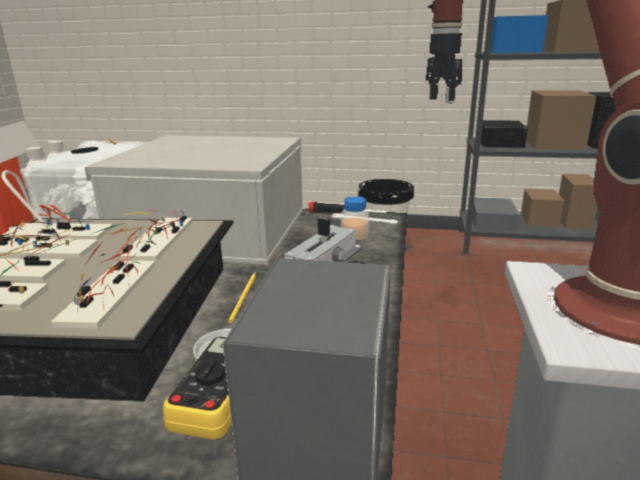

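The scene view shows the changer at about (313,243), with its knob at (316,213), the jar at (384,205), the block at (245,271) and the cap at (328,279). In the side view a grey cabinet partly hides the changer, and its knob is at about (324,227). I'll zoom in for accurate pixels.

```bash
cat > h.py <<'E'
import numpy as np
def ray(f,u,v,z):
    T=np.array(f["T"]);d=T[:3,:3]@[(u-f["cx"])/f["fx"],(v-f["cy"])/f["fy"],1];o=T[:3,3]
    return (o+d*(z-o[2])/d[2])[:3]
def pix(f,p):
    T=np.array(f["T"]);c=T[:3,:3].T@(np.array(p)-T[:3,3]);return c[0]/c[2]*f["fx"]+f["cx"],c[1]/c[2]*f["fy"]+f["cy"]
E
python3 - <<'E'
import cv2
im=cv2.imread("pics/scene0.png")[170:300,225:415]
cv2.imwrite("pics/c1.png",cv2.resize(im,None,fx=4,fy=4,interpolation=cv2.INTER_CUBIC))
E
```

```text
(no output)
```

View pics/c1.png

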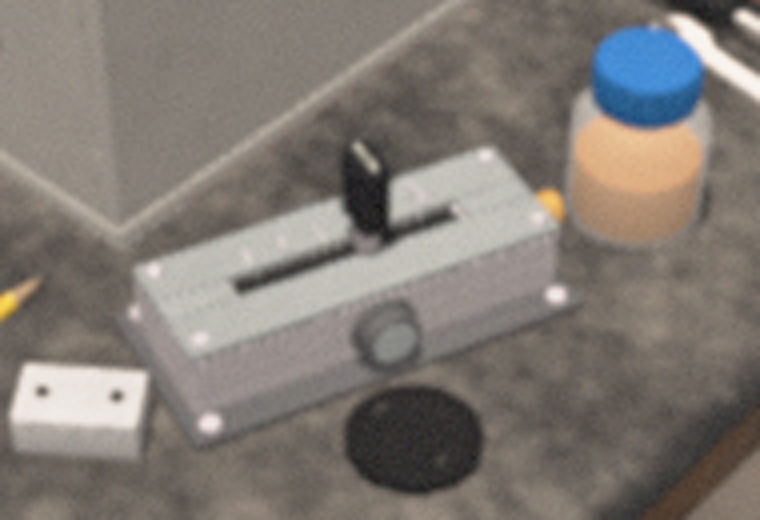

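The crop shows the housing top corners at (135,268), (197,357), (558,228) and (492,148). The knob top is near (365,157), the brass screw is at (551,206) next to the jar, and the cap centre is at (413,438).

Run:
```python
from cell import env
from h import *
f=env.grab_frame("scene")
r=lambda u,v,z:ray(f,u/4+225,v/4+170,z)
C=[r(*p,.04) for p in((135,268),(197,357),(558,228),(492,148))]
print(np.round(C,3))
c=np.mean(C,0);y=(C[2]+C[3]-C[0]-C[1]);y=-y/np.linalg.norm(y);y2=-np.array([r(580,300,.005)-r(195,447,.005)])[0]
print("len",np.linalg.norm(C[0]-C[3]),np.linalg.norm(C[0]-C[1]),"foot",np.linalg.norm(y2),y2/np.linalg.norm(y2))
print("c",c,"y",y)
for n,p in dict(knob=(365,157,.084),stem=(368,240,.04),slotL=(238,288,.04),slotR=(455,212,.04),jar=(648,60,.082),cap=(413,438,.004),block=(80,392,.02)).items():
    q=r(*p);d=q-c;print(n,q.round(3),"along",d[:2]@y[:2],"across",d[0]*y[1]-d[1]*y[0])
```

```text
[[ 0.55  -0.039  0.04 ]
 [ 0.496 -0.02   0.04 ]
 [ 0.438 -0.172  0.04 ]
 [ 0.49  -0.193  0.04 ]]
len 0.16553170148090754 0.05728309265609303 foot 0.17808739587357272 [ 0.34767305  0.93761583 -0.        ]
c [ 0.49371119 -0.106011    0.04      ] y [ 0.36027235  0.93284717 -0.        ]
knob [ 0.493 -0.114  0.084] along -0.00763176248420256 across 0.002024751033708872
stem [ 0.491 -0.114  0.04 ] along -0.008583567367920125 across 0.0007308507870355942
slotL [ 0.511 -0.058  0.04 ] along 0.050769770622922296 across -0.0008385375980654135
slotR [ 0.476 -0.151  0.04 ] along -0.04859859210365705 across -0.00042200025352538695
jar [ 0.448 -0.241  0.082] along -0.14239054448080338 across 0.005770033804817505
cap [ 0.427 -0.069  0.004] along 0.010471012992566801 across -0.07532377252073337
block [0.531 0.011 0.02 ] along 0.12300503953226065 across -0.0070425103132815
```

Run:
```python
from cell import env
from h import *
f=env.grab_frame("scene")
print("box base",ray(f,255,229,0),ray(f,365,155,0))
b=ray(f,255,229,0)
for h in(.1,.12,.15,.18,.2,.25):print(h,pix(f,[b[0],b[1],h]))
o=env.get_obs()
from scipy.spatial.transform import Rotation as R
Rt=R.from_quat(o["orientation"])
y=np.array([.356,.934,0]);k=np.array([.4937,-.106,0])-.008*y
tgt=np.array([k[0],k[1],.16]);print("tool-axes cm",Rt.inv().apply(tgt-o["tcp_pos"])*100)
ty=Rt.apply([0,1,0]);print("turn z",-(np.arctan2(-y[1],-y[0])-np.arctan2(ty[1],ty[0])), tgt)
```

```text
box base [ 0.60232873 -0.07647668  0.        ] [ 0.59673083 -0.38108179  0.        ]
0.1 (np.float64(250.60360794055725), np.float64(183.6371471855595))
0.12 (np.float64(249.64224050658814), np.float64(173.71756567005986))
0.15 (np.float64(248.1427532954026), np.float64(158.24555663664182))
0.18 (np.float64(246.5698429986893), np.float64(142.01595351767696))
0.2 (np.float64(245.47773823546117), np.float64(130.74739808348585))
0.25 (np.float64(242.58205653298683), np.float64(100.86917496535403))
tool-axes cm [ 39.95508882 -34.2492882    8.21157009]
turn z 0.7920616617224814 [ 0.490852 -0.113472  0.16    ]
```

Request:
servo_tool:
  deltas:
    - [-1,[4.2,-3.6,0],[0,0,0.15]]
    - [-1,[8.4,-7.2,0],[0,0,0.3]]
    - [-1,[12.6,-10.8,0.5],[0,0,0.45]]
    - [-1,[16.8,-14.4,1],[0,0,0.6]]
    - [-1,[21,-18,2],[0,0,0.75]]

```text
time: 0.82
tcp_pos: [0.387, -0.339, 0.2225]
orientation: [0.987, -0.163, 0.001, 0.0]
contact_force: [0.7, 0.3, 0.2]
opening: 0.0856
gripper_force: 0.0
```

```bash
cat >> h.py <<'E'
from scipy.spatial.transform import Rotation as R
Y=np.array([.356,.934,0]);Y/=np.linalg.norm(Y);C=np.array([.4937,-.106,0])
def go(o,along,z,across=0):
    Rt=R.from_quat(o["orientation"]);t=C+along*Y+across*np.array([Y[1],-Y[0],0]);t[2]=z
    ty=Rt.apply([0,1,0]);D=R.from_matrix(np.c_[np.cross(-Y,[0,0,-1]),-Y,[0,0,-1]])
    d=o["tcp_pos"]-C
    print("t",o["time"],"along",d@Y,"across",d@[Y[1],-Y[0],0],"z",d[2],"F",o["contact_force"].round(1),"open",o["opening"])
    print("shift cm",(Rt.inv().apply(t-o["tcp_pos"])*100).round(2),"rot",(Rt.inv()*D).as_rotvec().round(3))
E
python3 - <<'E'
from cell import env
from h import *
go(env.get_obs(),-.008,.16)
E
```

```text
t 0.825 along -0.255703802976379 across -0.016770372798989797 z 0.22245868513320258 F [0.7 0.3 0.2] open 0.08560136120467562
shift cm [  2.58 -24.69   6.25] rot [ 0.    -0.001  0.037]
```

Request:
servo_tool:
  deltas:
    - [-1,[0.6,-5.5,1],[0,0,0.02]]
    - [-1,[1.2,-11,2],[0,0,0.037]]
    - [-1,[1.8,-16.5,3.5],[0,0,0.037]]
    - [-1,[2.5,-22,5],[0,0,0.037]]
    - [-1,[2.5,-24.6,6],[0,0,0.037]]

```text
time: 1.45
tcp_pos: [0.489, -0.1109, 0.1616]
orientation: [0.984, -0.176, -0.0, -0.001]
contact_force: [-0.3, -0.6, 0.1]
opening: 0.0856
gripper_force: 0.0
```

Request:
servo_tool:
  deltas:
    - [-1,[0,0,0],[0,0,0]]
    - [-1,[0,0,0],[0,0,0]]

```text
time: 1.7
tcp_pos: [0.4873, -0.1166, 0.1626]
orientation: [0.984, -0.179, 0.0, 0.001]
contact_force: [-0.0, -0.8, 0.6]
opening: 0.0855
gripper_force: 0.0
```

Run:
```python
from cell import env
from h import *
import cv2
go(env.get_obs(),-.008,.069)
f=env.grab_frame("wrist");cv2.imwrite("pics/w1.png",f["color"][:,:,::-1])
for a in(-.04,-.024,-.008,.008):
  print(a,np.round(pix(f,C+a*Y+[0,0,.084])))
```

```text
t 1.7 along -0.012178315587496248 across -0.00217240665371134 z 0.1626002114430542 F [-0.  -0.8  0.6] open 0.08547450272731577
shift cm [ 0.21 -0.43  9.36] rot [ 0.001 -0.     0.003]
-0.04 [372. 258.]
-0.024 [343. 258.]
-0.008 [313. 258.]
0.008 [284. 258.]
```

View pics/w1.png

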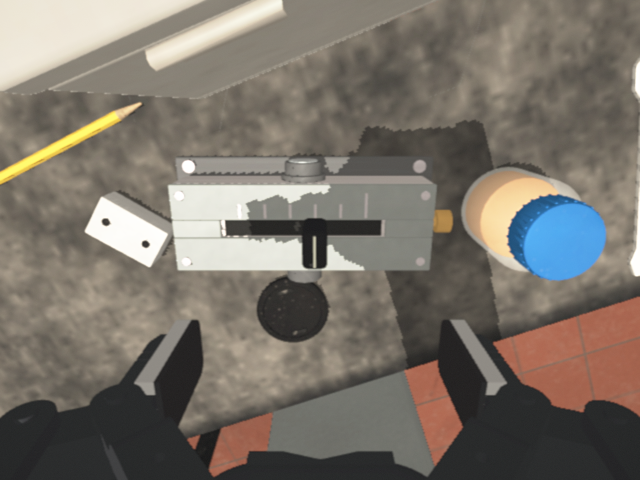

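The wrist view is well aligned. The knob top is at about (315,248), with the home rib at column 366 and the lever at click 2 (column 315), midway between the pads. I'll descend astride the knob and then close along the slot, so the lever can't run ahead.

Request:
servo_tool:
  deltas:
    - [-1,[0.5,-0.4,3],[0,0,0]]
    - [-1,[0.5,-0.4,6],[0,0,0]]
    - [-1,[0.5,-0.4,8],[0,0,0]]
    - [-1,[0.5,-0.4,9.3],[0,0,0]]
    - [-1,[0.5,-0.4,9.3],[0,0,0]]

```text
time: 2.38
tcp_pos: [0.4933, -0.1141, 0.069]
orientation: [0.984, -0.18, -0.001, 0.0]
contact_force: [0.3, -0.8, 0.5]
opening: 0.0856
gripper_force: 0.0
```

Request:
servo_tool:
  deltas:
    - [0.3,[0,0,0],[0,0,0]]
    - [0.3,[0,0,0],[0,0,0]]
    - [0.3,[0,0,0],[0,0,0]]
    - [0.3,[0,0,0],[0,0,0]]
    - [0.3,[0,0,0],[0,0,0]]
  newtons: 20

```text
time: 3.0
tcp_pos: [0.4938, -0.113, 0.0694]
orientation: [0.984, -0.179, 0.0, -0.0]
contact_force: [-0.6, 0.4, 1.5]
opening: 0.0299
gripper_force: 0.0
```

Run:
```python
from cell import env
from h import *
import cv2
go(env.get_obs(),-.008,.069)
f=env.grab_frame("wrist");cv2.imwrite("pics/w2.png",f["color"][:,:,::-1])
```

```text
t 3.0 along -0.006504492684187539 across 0.0025946087325525017 z 0.06943420722255278 F [-0.6  0.4  1.5] open 0.029890308675598512
shift cm [-0.26  0.15  0.04] rot [-0.    -0.     0.005]
```

View pics/w2.png

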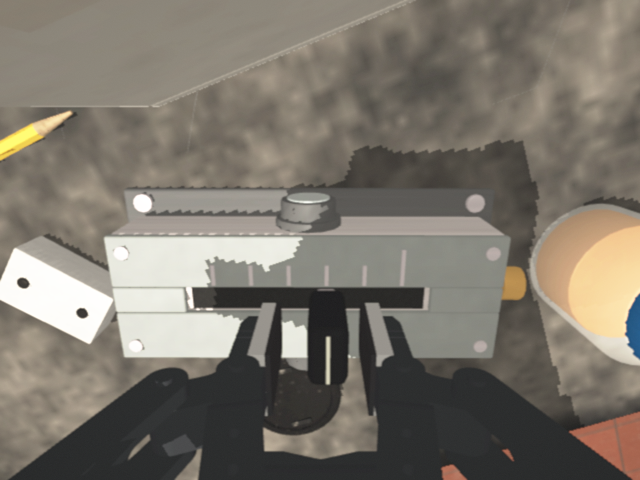

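The knob is at (328,340), between pads at columns 265 and 375. I'll close on it and carry it home.

Request:
servo_tool:
  deltas:
    - [0.5,[0,0.2,0],[0,0,0]]
    - [1,[0,0.2,0],[0,0,0]]
    - [1,[0,0.2,0],[0,0,0]]
    - [1,[0,0.2,0],[0,0,0]]
  newtons: 20

```text
time: 3.55
tcp_pos: [0.4929, -0.1153, 0.0694]
orientation: [0.984, -0.179, -0.0, 0.0]
contact_force: [-0.2, -1.1, 1.3]
opening: 0.0133
gripper_force: 24.9
```

Run:
```python
from cell import env
from h import *
go(env.get_obs(),-.040,.069)
```

```text
t 3.55 along -0.008976563668113838 across 0.0025669812662138633 z 0.06937386725471088 F [-0.2 -1.1  1.3] open 0.013330033234682124
shift cm [-0.27  3.1   0.04] rot [0.    0.    0.004]
```

Request:
servo_tool:
  deltas:
    - [1,[0,0.7,0],[0,0,0]]
    - [1,[0,1.4,0],[0,0,0]]
    - [1,[0,2.1,0],[0,0,0]]
    - [1,[0,2.7,0],[0,0,0]]
    - [1,[0,2.9,0],[0,0,0]]

```text
time: 4.18
tcp_pos: [0.4817, -0.1449, 0.0694]
orientation: [0.984, -0.18, -0.0, 0.001]
contact_force: [-2.0, -2.6, 1.2]
opening: 0.0138
gripper_force: 25.0
```

Request:
servo_tool:
  deltas:
    - [1,[0,0.2,0],[0,0,0]]
    - [1,[0,0.4,0],[0,0,0]]
    - [1,[0,0.4,0],[0,0,0]]

```text
time: 4.55
tcp_pos: [0.4816, -0.1453, 0.0694]
orientation: [0.984, -0.178, 0.0, -0.0]
contact_force: [-1.0, 1.5, 2.2]
opening: 0.0135
gripper_force: 25.1
```

Run:
```python
from cell import env
from h import *
go(env.get_obs(),-.043,.069)
```

```text
t 4.55 along -0.04107874860036378 across 0.0026984306014470397 z 0.06937838285385227 F [-1.   1.5  2.2] open 0.01352657954701062
shift cm [-0.27  0.19  0.04] rot [-0.001  0.     0.005]
```

Request:
servo_tool:
  deltas:
    - [1,[0,0.3,0],[0,0,0]]
    - [1,[0,0.6,0],[0,0,0]]
    - [1,[0,0.6,0],[0,0,0]]

```text
time: 4.92
tcp_pos: [0.4815, -0.1456, 0.0694]
orientation: [0.984, -0.176, 0.001, -0.004]
contact_force: [3.0, 10.2, 2.6]
opening: 0.0136
gripper_force: 25.6
```

Run:
```python
from cell import env
from h import *
go(env.get_obs(),-.041+.048,.069)
```

```text
t 4.925 along -0.041348357998196354 across 0.0026788943860478875 z 0.069363646709803 F [ 3.  10.2  2.6] open 0.013585675912698724
shift cm [-0.22 -4.84  0.07] rot [-0.007  0.     0.01 ]
```

Home stop confirmed: 10 N reaction and no further travel. Now I'll go out 48 mm, checking short of the target.

Request:
servo_tool:
  deltas:
    - [1,[0,-1,0],[0,0,0]]
    - [1,[0,-2,0],[0,0,0]]
    - [1,[0,-3,0],[0,0,0]]
    - [1,[0,-4,0],[0,0,0]]
    - [1,[0,-4.6,0],[0,0,0]]

```text
time: 5.55
tcp_pos: [0.4957, -0.108, 0.0694]
orientation: [0.984, -0.179, 0.0, 0.0]
contact_force: [-1.3, -1.7, 2.9]
opening: 0.0135
gripper_force: 25.2
```

Request:
servo_tool:
  deltas:
    - [1,[0,0,0],[0,0,0]]
    - [1,[0,0,0],[0,0,0]]

```text
time: 5.8
tcp_pos: [0.496, -0.1071, 0.0694]
orientation: [0.984, -0.178, 0.0, -0.001]
contact_force: [0.9, 1.9, 2.5]
opening: 0.0134
gripper_force: 25.2
```

Run:
```python
from cell import env
from h import *
go(env.get_obs(),-.041+.048,.069)
```

```text
t 5.8 along -0.00025043816189784405 across 0.002539369721557408 z 0.06935609484432798 F [0.9 1.9 2.5] open 0.013388770080782686
shift cm [-0.25 -0.73  0.04] rot [-0.002 -0.     0.006]
```

Request:
servo_tool:
  deltas:
    - [1,[0,-0.4,0],[0,0,0]]
    - [1,[0,-0.7,0],[0,0,0]]
    - [1,[0,-0.7,0],[0,0,0]]
    - [1,[0,-0.7,0],[0,0,0]]

```text
time: 6.3
tcp_pos: [0.4984, -0.1008, 0.0694]
orientation: [0.984, -0.178, 0.0, -0.001]
contact_force: [0.5, 4.9, 3.2]
opening: 0.0135
gripper_force: 25.2
```

Run:
```python
from cell import env
from h import *
go(env.get_obs(),-.041+.048,.069)
```

```text
t 6.3 along 0.006575522894378499 across 0.002517300526341501 z 0.06935786392462767 F [0.5 4.9 3.2] open 0.013520875712114574
shift cm [-0.25 -0.04  0.04] rot [-0.001 -0.     0.006]
```

Request:
servo_tool:
  deltas:
    - [0.2,[0,0,0],[0,0,0]]
    - [0.2,[0,0,0],[0,0,0]]
    - [0.2,[0,0,0],[0,0,0]]
    - [0.2,[0,0,0],[0,0,0]]
    - [0.2,[0,0,0],[0,0,0]]

```text
time: 6.92
tcp_pos: [0.498, -0.1019, 0.0693]
orientation: [0.984, -0.179, 0.0, 0.0]
contact_force: [0.5, -0.7, 0.7]
opening: 0.0341
gripper_force: 0.0
```

Request:
servo_tool:
  deltas:
    - [0.2,[0,0,-2],[0,0,0]]
    - [0.2,[0,0,-5],[0,0,0]]
    - [0.2,[0,0,-9],[0,0,0]]
    - [0.2,[0,0,-10],[0,0,0]]
    - [0.2,[0,0,-10],[0,0,0]]

```text
time: 7.55
tcp_pos: [0.498, -0.1018, 0.1696]
orientation: [0.984, -0.179, 0.0, -0.0]
contact_force: [-0.1, -0.4, 0.3]
opening: 0.0343
gripper_force: 0.0
```

Run:
```python
from cell import env
from h import *
import cv2
go(env.get_obs(),.007,.17)
f=env.grab_frame("wrist");cv2.imwrite("pics/w3.png",f["color"][:,:,::-1])
for a in(-.04,-.024,-.008,.008,.024):print(a,np.round(pix(f,C+a*Y+[0,0,.084])))
```

```text
t 7.55 along 0.005480652352588551 across 0.00249454243626558 z 0.16955106311176624 F [-0.1 -0.4  0.3] open 0.03428921463352909
shift cm [-0.25 -0.15 -0.05] rot [-0.    -0.001  0.005]
-0.04 [401. 262.]
-0.024 [373. 262.]
-0.008 [345. 262.]
0.008 [317. 261.]
0.024 [288. 261.]
```

View pics/w3.png

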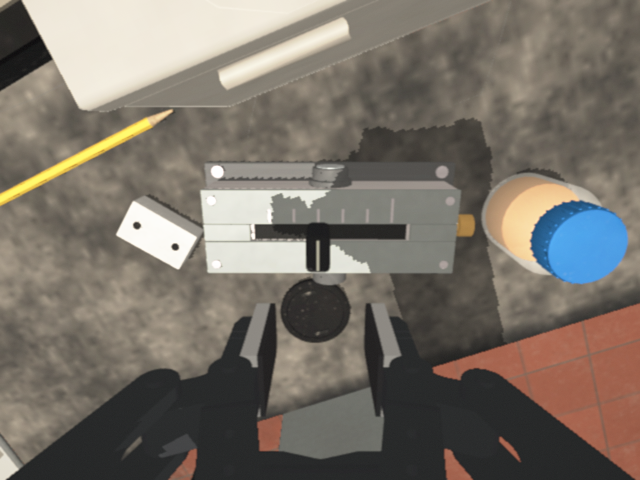

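The knob is at column 318, level with the third rib out from home (home rib at 392, then 367, 343 and 318) and matching the predicted 317 for click 3. The cap, block and jar haven't moved, and the gripper is clear of everything.

```bash
python3 -c "
from cell import env
print(env.hand_in())"
```

```text
the job is handed in; nothing more can be done
None
```

I pushed the lever back against the home stop, then moved it out to the third click and left it resting there; the cap, block and jar were not touched, and the job is handed in (no verdict was shown).

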